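# Close a vented quarantine canister: seat the lid disk, screw the ring on

## Robot

A 7-joint arm with a two-finger parallel gripper is mounted at the origin on the work surface. World frame = base frame: x ahead of the robot, y to its left, z up, the work surface at z = 0. Lengths are in mm, angles in rad, forces in N, time in s.
With the tool pointing down it reaches from about 425 to 825 mm from the base axis. Payload 3.6 kg.
Tool frame: the origin (TCP) lies midway between the tips of the shut fingers; the grasp point (between the pads) lies 19 mm behind it; z points along the fingers, y is the line along which they close (so a half turn about z gives the same grasp; the last joint's range is limited). The gripper opens to 93 mm and grips with 3 to 60 N. Pads are 15 mm wide; open, the fingers measure 128 mm over their backs; the gripper's body (75 mm by 188 mm) begins 65 mm behind the grasp point.
Start: joints at [1.091, 0.615, -0.013, 1.423, 0.008, 1.103, -0.04], TCP at [284.956, -584.176, 218.64] pointing down, gripper open.
Joint ranges: [-3.12, 3.12], [-0.3, 2.06], [-1.34, 1.32], [0.26, 2.42], [-1.36, 4.5], [0.01, 1.98], [-2.84, 2.84]. Speed limits (rad/s): [2.79, 2.79, 3.14, 3.14, 3.14, 3.14, 3.14].

## Interface

Orientations are given as a rotation vector (axis times angle).
In Python, from cell import * gives the robot as it stands. The module is installed in compiled form; this text tells all that it offers. Calls block until the motion is done:
- move_pose(position, orientation): joint-space move of the TCP to a pose.
- line_to(position, ori=None, v=150, contact_N=None): straight line of the TCP; ori=None keeps the orientation; v is the mean speed in mm/s. With contact_N (N) it stops when the force on the tool has changed by that much, and returns True; else False.
- move_j(angles): joint-space move.
- move_gripper(opening): finger opening in mm; the grip force is fixed at half the most; returns when the fingers have stopped.
- pause(seconds).
- inverse_kinematics(position, orientation): joint angles nearest the present ones, or None.
- get_image(name): name is "side" or "top" or "wrist"; returns (picture, depth): 420x560x3 uint8, red, green, blue; 420x560 float32, mm along the optical axis (not along the pixel's ray), 0 where there is no reading.
- get_calibration(name): a dict with "camera_matrix" (3x3 intrinsics, pixels), "rvec" (rotation vector, rad) and "tvec" (3), from world to camera coordinates, as OpenCV has them; the wrist camera has in their place "hand_eye" (4x4, takes a point from camera to tool coordinates, whose origin is the TCP and whose axes are the flange's). Camera axes: x right, y down, z forward; pixel columns grow to the right and rows downward; lengths in mm; the calibration is good to about 2 mm. A picture is of the moment at which its call begins: read the wrist's pose just before it. get_calibration takes no time and is no camera call.
A pose or a line that the arm cannot do raises PlanningError and nothing moves.
- close_job(): hands the job in; it is judged then, once.
Readings, each from a call of its own:
- current_t(): time.
- current_joint_positions(): joint angles.
- current_dq(): joint speeds.
- current_joint_efforts(): joint torques, N m.
- current_tool_pos(): TCP position.
- current_orientation(): TCP orientation.
- current_ft_force(): force on the tool from outside, world axes, zero at the start.
- current_ft_torque(): the same for the moment, N m.
- current_width(): finger opening in mm.
- current_gripper_force(): force on a finger pad.
Only numpy, scipy, OpenCV 4.12 (cv2) and the standard library are available. Lean on these libraries where they do the work, as an engineer would, in place of code of your own. Each camera call takes 0.05 s, during which the arm holds its last target. There are 200 camera calls.

## Task

A rejected battery cell is already in the metal canister held in the bench clamp. Gently seat the loose vented lid disk in the canister's mouth, let go of it, then put the red screw ring over it and screw it clockwise until it is hand-tight and the lid is clamped down on its gasket. Use only light hand force so that the gasket is not crushed, leave the two loose cells and the meter where they are, and let go of the ring when done.

Things in the scene. Friction and masses are not known exactly. Their poses are not given: they have to be found in the camera images.
- canister: bench clamp with an upright metal canister, one fixed unit. Origin: on the canister's axis, under the base plate, on the bench; z up. Plate 110 (x) x 170 (y) x 12 mm; jaws within 60 mm of the axis, 52 mm high; a T-bar screw reaches y = -91 mm, 59 mm high. Can 66 mm diameter up to 96 mm above the bench, then a neck (49 mm outer, 43 mm inner diameter) up to the mouth at 120 mm.
- mouth (a point): centre of the canister's mouth, on the top of the unsqueezed gasket, 120 mm above the bench; z up along the canister's axis. The brick-red gasket ring (43 to 49 mm diameter, 3 mm thick) lies on the neck's rim and gives like a spring, 12 N per mm, at most 2.5 mm. Hand-tight is a squeeze of about 1 mm, felt as about 0.3 N m of resistance to turning.
- neck (a point): point on the canister's axis 12 mm below the mouth, in the middle of the neck's thread: 4 ridges 3 mm thick, 56 mm outer diameter, each 60 deg long, falling 3 mm clockwise seen from above (18 mm per turn), with four 30 deg gaps between. Undersides 10.8 mm (upper end) to 13.8 mm (lower end) below the mouth. The angle of the gaps changes every time and this pose does not tell it: feel for it.
- lid: loose round steel lid disk, 90 g, lying plug down. Origin: centre of its underside, z up. From below: locating plug 40.4 mm diameter, 0 to 7 mm high, chamfered to 36 mm at the foot; flange 48 mm diameter, 7 to 11 mm; brass vent, a plain cylinder 18 mm diameter, 11 to 29 mm, to hold it by. Seated: flange on the gasket, origin 7 mm below the mouth.
- vent (a point): centre of the lid's brass vent cylinder, on the lid's axis, 20 mm above the lid's underside; grip here, any yaw
- ring: loose red screw ring, 90 g, right way up. Origin: centre of its underside, z up. Outer diameter 64 mm, 24 mm high; skirt 58.4 mm inner diameter; an inward lip at 20 to 24 mm with a 36 mm hole for the vent. Inside, 4 lugs at 0, 90, 180, 270 deg about its z (0 = its x axis), 5 mm wide, 1 to 4.5 mm above the underside, reaching in to 51.8 mm diameter.
- lip (a point): underside of the ring's lip, on its axis, 20 mm up. Lid seated, lugs riding on the ridges: this point is 8 to 11 mm above the mouth; lugs dropped through the gaps, 4 mm above (lip on lid). Clockwise from there (30 deg of gap at most) the lugs run under the ridges; 15 deg on, the lip begins to squeeze the gasket, about 0.5 N more per degree; 40 deg further the lugs run off: loose again.
- cell_a: loose blue battery cell standing on the bench, 32 mm diameter, 70 mm high, origin at the centre of its underside; to be left alone
- cell_b: another such blue cell; to be left alone
- meter: orange hand meter lying on the bench, 85 (x) x 160 (y) x 45 mm high, origin at the centre of its underside; to be left alone
Things that resemble listed ones, but are neither listed nor needed, are in the scene too. Leave any turquoise look-alike of the lid alone.

How it is judged (in metres and radians):
On the way, in this order (a step that is already met when the one before it is completed fails the run):
1. the lid disk is seated flat in the mouth, on the gasket, with the fingers off it (horizontal distance between lid and mouth below 0.002 m and z of lid in the frame of mouth below -0.0055 m and angle between lid's own z axis and vertical below 0.05 rad and contact force between lid and the fingers below 0.1 N), for 0.2 s.
2. the ring is over the neck and its lugs have dropped between the ridges (horizontal distance between ring and mouth below 0.003 m and z of ring in the frame of mouth below -0.0145 m and angle between ring's own z axis and vertical below 0.06 rad), for 0.05 s.
At the end, for the whole second after the job is handed in: The lid sits flat in the mouth (within 2 mm of its axis), the ring is level over it (within 2.5 mm, tilt under 0.05 rad, underside at least 15.5 mm below the mouth) and by itself presses the lid with more than 6 N; all is released and at rest (horizontal distance between lid and mouth below 0.002 m and z of lid in the frame of mouth between -0.0098 and -0.0055 m and angle between each of lid, ring's own z axis and vertical below 0.05 rad and horizontal distance between ring and mouth below 0.0025 m and z of ring in the frame of mouth below -0.0155 m and contact force between ring and lid above 6 N and linear speed of ring below 0.01 m/s and angular speed of ring below 0.05 rad/s); the robot touches nothing.
It fails at once if the lid is pressed on the gasket or rim with more than 40 N (gasket crushed) (contact force between lid and canister above 40 N).
It fails at once if a loose cell is moved by more than 15 mm or tipped (distance of any of cell_a, cell_b from where it was at the start of the episode above 0.015 m or angle between any of cell_a, cell_b's own z axis and vertical above 0.3 rad).
It fails at once if the meter is moved by more than 15 mm (distance of meter from where it was at the start of the episode above 0.015 m).
It also fails if it takes over 72 s, if anything falls off the work surface, if the arm or the gripper's body presses on something with over 40 N, if the wrist force passes 120 N, or if a joint passes its speed limit or range.

## Working session

There is one attempt and no reset: what is moved stays moved. The work goes in short steps, each a Python script; the robot and the scene stay as the last script left them, time stands still between calls to the robot, and variables do not carry over. Pictures are saved under pics/ and viewed, at most 10 in all, crops included, and the job is handed in when it is done.

```bash
mkdir -p pics; cat > h.py <<'E'
from cell import *
import numpy as np, cv2
from scipy.spatial.transform import Rotation as R
def cam(n):
    c=get_calibration(n); K=np.array(c["camera_matrix"],float)
    if n=="wrist":
        T=np.eye(4);T[:3,:3]=R.from_rotvec(np.array(current_orientation())).as_matrix();T[:3,3]=current_tool_pos()
        M=T@np.array(c["hand_eye"]); return K,M[:3,:3],M[:3,3]
    r=cv2.Rodrigues(np.array(c["rvec"],float))[0]; return K,r.T,-r.T@np.array(c["tvec"],float).ravel()
def ray(C,u,v):
    K,Rw,o=C; return Rw@np.linalg.inv(K)@np.array([u,v,1.]),o
def on_z(C,u,v,z):
    d,o=ray(C,u,v); return o+d*(z-o[2])/d[2]
def pt(C,u,v,dep):
    d,o=ray(C,u,v); return o+d*dep
def cloud(C,D):
    K,Rw,o=C; v,u=np.mgrid[:D.shape[0],:D.shape[1]]
    p=np.stack([u,v,np.ones_like(u)],-1)@np.linalg.inv(K).T*D[...,None]
    return p@Rw.T+o
def shot(n,f):
    C=cam(n); I,D=get_image(n); np.savez('pics/'+f+'.npz',I=I,D=D,K=C[0],Rw=C[1],o=C[2])
    cv2.imwrite('pics/'+f+'.png',I[...,::-1]); return C,I,D
E
python3 - <<'E'
from h import *
for n in("top","side"):
    C,I,D=shot(n,n+"0"); print(n,C[2],C[1][:,2])
print(current_t(),current_tool_pos(),current_orientation(),get_calibration("wrist")["hand_eye"])
E
```

```text
top [ 407.88321754    6.99175957 1195.40673448] [ 0.20100262 -0.00450599 -0.97958034]
side [432.31400501 836.66658219 802.03368402] [ 0.1840335  -0.76510045 -0.61705184]
0.1 [ 284.64247092 -583.5608355   217.57707065] [-3.05879943e+00 -7.06334849e-01  8.86232153e-04] [[-1.20163292e-03 -9.68464054e-01 -2.49150420e-01  6.91556684e+01]
 [ 9.99998619e-01 -1.44972905e-03  8.12277229e-04 -2.73135750e-01]
 [-1.14786190e-03 -2.49149100e-01  9.68464459e-01 -1.66568265e+02]
 [ 0.00000000e+00  0.00000000e+00  0.00000000e+00  1.00000000e+00]]
```

View pics/top0.png

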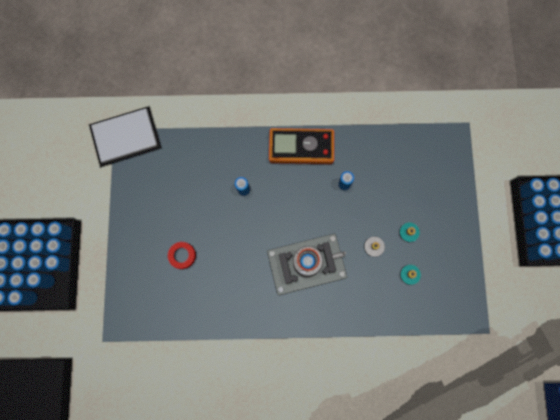

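View pics/side0.png

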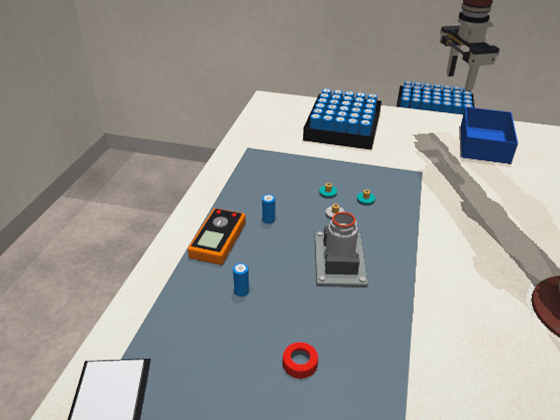

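Top view: the lid candidates are the steel disk with a brass vent at (375,246) and two turquoise look-alikes at (410,232) and (412,275). I choose the steel one at (375,246), which appears in the side view at (336,210). The red ring is at (181,256), and the canister mouth with its gasket is at (308,261). The cells are at (242,185) and (346,180), and the meter is at (302,145).

```bash
cat >> h.py <<'E'
def tri(rs):
    A=np.zeros((3,3));b=np.zeros(3)
    for d,o in rs:
        d=d/np.linalg.norm(d);P=np.eye(3)-np.outer(d,d);A+=P;b+=P@o
    p=np.linalg.solve(A,b); return p,[np.linalg.norm(np.cross(p-o,d/np.linalg.norm(d))) for d,o in rs]
def blobs(I,lo,hi,amin=20):
    H=cv2.cvtColor(I,cv2.COLOR_RGB2HSV)
    m=cv2.inRange(H,lo,hi) if lo[0]<=hi[0] else cv2.inRange(H,(lo[0],lo[1],lo[2]),(180,hi[1],hi[2]))|cv2.inRange(H,(0,lo[1],lo[2]),hi)
    n,L,S,c=cv2.connectedComponentsWithStats(m)
    return [(int(S[i,4]),S[i,:4].tolist(),c[i].round(1).tolist(),L==i) for i in range(1,n) if S[i,4]>=amin]
E
python3 - <<'E'
from h import *
def load(f):
    z=np.load(f'pics/{f}.npz'); return (z['K'],z['Rw'],z['o']),z['I'],z['D']
for f in("top0","side0"):
    C,I,D=load(f); W=cloud(C,D)
    for nm,lo,hi in(("red",(172,120,80),(8,255,255)),("brass",(10,100,80),(28,255,255)),("blue",(95,150,60),(115,255,255))):
        for a,s,c,m in blobs(I,lo,hi,8):
            w=W[m]; print(f,nm,a,s,c,np.median(w,0).round(0),np.percentile(w[:,2],[5,95]).round(0))
C1,C2=load("top0")[0],load("side0")[0]
print(tri([ray(C1,376.5,245),ray(C2,335.5,208.5)]),tri([ray(C1,181,255.5),ray(C2,300.5,358)]))
print(on_z(C1,375,246,10),on_z(C1,308,262,120),on_z(C1,181,255.5,24), on_z(C1,307,264,0))
E
```

```text
top0 red 23 [323, 133, 5, 6] [325.1, 135.8] [817. -81.  38.] [33. 42.]
top0 red 25 [323, 149, 5, 6] [325.0, 151.4] [778. -79.  38.] [35. 43.]
top0 red 416 [168, 242, 28, 27] [181.4, 255.2] [535. 265.  23.] [16. 28.]
top0 red 12 [306, 249, 11, 5] [311.2, 250.2] [531. -37. 119.] [111. 122.]
top0 brass 681 [269, 128, 65, 36] [300.1, 149.1] [766. -16.  33.] [21. 38.]
top0 brass 36 [407, 228, 8, 7] [410.6, 230.9] [ 581. -275.   29.] [26. 32.]
top0 brass 33 [372, 243, 7, 6] [375.1, 245.6] [ 547. -190.   29.] [24. 32.]
top0 brass 36 [408, 271, 8, 7] [411.5, 273.8] [ 480. -270.   29.] [25. 33.]
top0 blue 84 [339, 175, 15, 15] [344.4, 183.8] [ 692. -120.   53.] [22. 70.]
top0 blue 1489 [521, 177, 39, 83] [541.9, 217.2] [ 604. -585.   60.] [15. 75.]
top0 blue 83 [235, 182, 14, 13] [243.0, 189.3] [683. 116.  53.] [20. 71.]
top0 blue 2655 [0, 221, 71, 85] [32.0, 259.0] [533. 607.  61.] [ 9. 75.]
top0 blue 25 [301, 254, 13, 13] [305.2, 258.1] [519. -19.  86.] [81. 88.]
top0 blue 12 [306, 260, 9, 8] [310.9, 264.7] [500. -37.  85.] [83. 87.]
top0 blue 11 [558, 387, 2, 7] [558.6, 389.8] [ 225. -560.
[... 714 characters left out ...]
, 82, 117, 82] [472.5, 124.7] [ 183. -750.   15.] [-74.  65.]
side0 blue 1622 [310, 90, 67, 46] [343.5, 115.5] [ 589. -599.   62.] [28. 72.]
side0 blue 291 [262, 195, 13, 29] [268.3, 210.3] [ 698. -113.   40.] [ 6. 68.]
side0 blue 373 [233, 263, 16, 34] [240.7, 281.5] [688. 135.  40.] [ 5. 68.]
(array([ 548.11005897, -195.91794475,   14.44220283]), [np.float64(2.732989474259684), np.float64(2.7329894742597536)]) (array([533.95397462, 267.53766573,  16.4169085 ]), [np.float64(0.8470969454567326), np.float64(0.8470969454569558)])
[ 549.07671433 -192.97720291   10.        ] [504.2979385  -28.58426722 120.        ] [533.98940867 265.90091166  24.        ] [510.34064516 -30.04339254   0.        ]
```

```bash
cat >> h.py <<'E'
def ori(deg): return (R.from_euler('z',deg,degrees=True)*R.from_rotvec([np.pi,0,0])).as_rotvec()
E
python3 - <<'E'
from h import *
move_pose([547,-215,170],ori(90)); print(current_t(),current_tool_pos(),current_joint_positions())
shot("wrist","lidA"); line_to([547,-180,150]); shot("wrist","lidB")
line_to([547,-180,260],v=300)
line_to([507,-60,260],v=300); shot("wrist","canA"); line_to([507,-20,240]); shot("wrist","canB")
print(current_t(),current_tool_pos(),current_joint_positions())
I=[cv2.imread(f'pics/{f}.png')for f in('lidA','lidB','canA','canB')]
cv2.imwrite('pics/m1.png',cv2.resize(np.vstack([np.hstack(I[:2]),np.hstack(I[2:])]),(800,600)))
E
```

```text
1.7667 [ 546.36701532 -217.38934648  170.01255712] [ 0.53133464  0.58391145 -0.30506746  1.66646857  0.2110985   0.92351186
  0.14215538]
3.925 [507.40061964 -21.88905218 239.98062021] [ 0.26007365  0.39208336 -0.36845342  1.7896385   0.16676092  0.99025446
 -0.17709947]
```

View pics/m1.png

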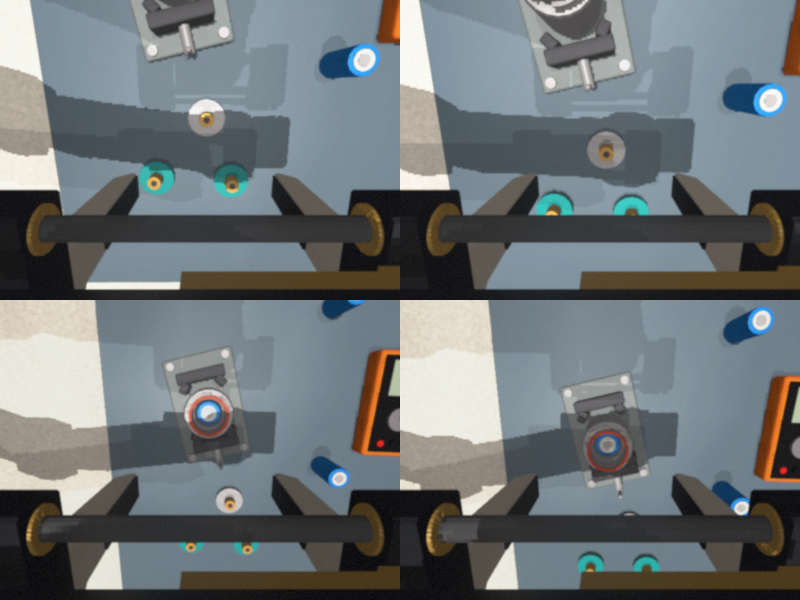

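The close view shows the steel lid with its brass vent at mosaic (206,118) in A and (606,150) in B. The turquoise ones lie below it at (155,178) and (231,180). The gasket ring is at (208,412) in canA and (607,449) in canB.

```bash
cat >> h.py <<'E'
def load(f):
    z=np.load(f'pics/{f}.npz'); return (z['K'],z['Rw'],z['o']),z['I'],z['D']
def ell(m):
    c=max(cv2.findContours(m.astype(np.uint8),cv2.RETR_EXTERNAL,cv2.CHAIN_APPROX_NONE)[0],key=len)
    return cv2.fitEllipse(cv2.convexHull(c))
E
python3 - <<'E'
from h import *
print("lid")
rv=[];rg=[]
for f in('lidA','lidB'):
    C,I,D=load(f);W=cloud(C,D)
    for a,s,c,m in blobs(I,(8,90,50),(28,255,255),30):
        w=np.median(W[m],0)
        if abs(w[0]-547)<25 and abs(w[1]+191)<25:
            print(f,a,c,w)
    near=np.hypot(W[...,0]-548,W[...,1]+191)<40
    top=near&(W[...,2]>24)&(W[...,2]<36); fl=near&(W[...,2]>7)&(W[...,2]<36)
    e=ell(top);g=ell(fl);rv.append(ray(C,*e[0]));rg.append(ray(C,*g[0]))
    print(e,g,np.median(W[top],0),np.median(W[near&(W[...,2]>8)&(W[...,2]<14)],0),'bench',np.median(W[near&(W[...,2]<5)][:,2]),on_z(C,*e[0],29),on_z(C,*g[0],11))
print(tri(rv),tri(rg))
print("can");rv=[]
for f in('canA','canB'):
    C,I,D=load(f);W=cloud(C,D)
    for a,s,c,m in blobs(I,(170,80,40),(10,255,255),60):
        w=np.median(W[m],0)
        if np.hypot(w[0]-507,w[1]+33)<40:
            print(f,a,s,c,w,np.percentile(W[m][:,2],[10,90]))
    mm=(np.hypot(W[...,0]-507,W[...,1]+33)<45)&(W[...,2]>112)
    e=ell(mm);rv.append(ray(C,*e[0]));print(e,np.median(W[mm][:,2]),on_z(C,*e[0],120))
print(tri(rv))
E
```

```text
lid
lidA 270 [288.9, 166.8] [ 548.5818964  -189.37079486   29.50023701]
lidA 7677 [413.3, 391.8] [ 569.11574578 -195.05056735  283.65953059]
((288.3992919921875, 167.61398315429688), (19.872556686401367, 20.89133644104004), 174.34271240234375) ((288.30609130859375, 164.67840576171875), (51.8865852355957, 51.955596923828125), 163.48239135742188) [ 547.76263906 -190.8527675    29.65312864] [ 547.87541792 -189.09344308   11.58543646] bench 1.2301236041414256 [ 548.08233564 -190.78186474   29.        ] [ 548.08030192 -190.60695966   11.        ]
lidB 333 [288.3, 213.3] [ 548.13758852 -188.31842855   29.48543999]
((287.8543395996094, 214.63937377929688), (20.961637496948242, 21.470495223999023), 168.4243927001953) ((287.7843017578125, 209.3781280517578), (52.44802474975586, 53.46900939941406), 81.86669158935547) [ 548.11859787 -190.15765189   29.69044888] [ 548.18168064 -188.13261111   11.58837436] bench 1.2484939248060982 [ 548.00100471 -190.30754993   29.        ] [ 547.99492026 -190.44339479   11.        ]
(array([ 548.05400781, -191.26733189,   25.51630855]), [np.float64(0.04236135186477757), np.float64(0.042361351864960886)]) (array([ 548.04183001, -190.77298605,    9.73192624]), [np.float64(0.0432903439812596), np.float64(0.0432903439810667)])
can
canA 813 [264, 134, 57, 58] [292.2, 162.0] [510.46964657 -28.17339229 120.26981808] [107.1423419  121.37264516]
((290.7913818359375, 411.2395935058594), (69.44090270996094, 596.810791015625), 87.69154357910156) 361.98777661530517 [ 510.00961841 -285.75385967  120.        ]
canB 858 [261, 182, 60, 59] [290.6, 212.3] [510.78634389 -30.55136822 120.41271277] [114.63064053 121.3968939 ]
((289.0977478027344, 412.80389404296875), (74.79627990722656, 381.8393859863281), 86.60697937011719) 351.55753270640713 [ 509.01418494 -230.5765777   120.        ]
(array([  534.82516109, -3288.05261618, -3004.42226743]), [np.float64(15.361565257303353), np.float64(15.361565257303555)])
```

```bash
python3 - <<'E'
from h import *
rv=[]
for f in('canA','canB'):
    C,I,D=load(f);W=cloud(C,D)
    H=[b for b in blobs(I,(170,70,40),(10,255,255),60) if np.hypot(*(np.median(W[b[3]],0)[:2]-[509,-31]))<30]
    m=H[0][3]; mm=m&(abs(W[...,2]-120)<3)
    e=ell(m);e2=ell(mm);p=W[mm][:,:2];s=np.linalg.lstsq(np.c_[2*p,np.ones(len(p))],(p**2).sum(1),rcond=None)[0]
    rv.append(ray(C,*e[0]));print(e,e2,on_z(C,*e[0],120),on_z(C,*e2[0],120),s[:2],np.sqrt(s[2]+s[0]**2+s[1]**2))
print(tri(rv))
# approach lid
line_to([507,-20,240]) if 0 else None
move_pose([548,-190.6,70],ori(90)); move_gripper(45); pause(.3)
print(current_t(),current_tool_pos(),R.from_rotvec(current_orientation()).as_matrix().round(4).tolist(),current_ft_force(),current_width())
print(line_to([548,-190.6,14.5],v=60),current_tool_pos(),current_ft_force())
move_gripper(10); pause(.2); print(current_width(),current_gripper_force(),current_tool_pos(),current_ft_force(),current_t())
shot("wrist","grip")
E
```

```text
((292.1382141113281, 162.18753051757812), (57.3802490234375, 58.04814529418945), 23.164203643798828) ((291.7471618652344, 162.08180236816406), (56.66706085205078, 57.52998733520508), 18.976306915283203) [510.51507181 -28.30770687 120.        ] [510.1808231  -28.21751069 120.        ] [510.02455503 -28.48350597] 22.655572916520274
((290.43450927734375, 211.31045532226562), (58.99383544921875, 59.45976638793945), 84.24236297607422) ((290.01275634765625, 211.16551208496094), (57.84499740600586, 58.741981506347656), 97.52330017089844) [510.32447919 -28.07899314 120.        ] [509.97493324 -27.95379828 120.        ] [509.96994777 -28.21613513] 22.74712236889906
(array([510.43739757, -28.49873533, 118.43010835]), [np.float64(0.09779235777987633), np.float64(0.09779235777983836)])
6.1083 [ 548.01384679 -190.57323152   70.01210182] [[-0.0, 1.0, 0.0], [1.0, 0.0, 0.0], [0.0, 0.0, -1.0]] [0.33974741 0.491186   0.32902591] 44.94657588109608
False [ 548.38164485 -190.64823355   14.8597435 ] [ 0.58256791 -0.4200641   0.11959465]
17.123581836152518 30.00032901763916 [ 548.08700967 -190.64476628   14.61975721] [-0.7805445  -0.03016655  1.26686589] 7.95
```

View pics/grip.png

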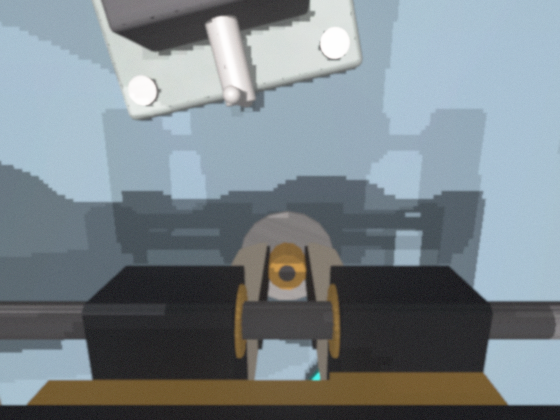

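The grip picture shows the brass vent at (288,265), centred between the pads. The steel flange is under the fingers, and the look-alikes are clear of them. Now I carry it to the mouth and lower it with contact checks.

```bash
python3 - <<'E'
from h import *
X,Y=510.1,-28.3
line_to([548,-190.6,190],v=200); line_to([X,Y,190],v=200); line_to([X,Y,140],v=100); pause(.4)
print(current_t(),current_tool_pos(),current_ft_force())
c=line_to([X,Y,124],v=12,contact_N=4); print(c,current_tool_pos(),current_ft_force(),current_t(),current_width())
pause(.1);print(current_tool_pos(),current_ft_force())
shot("wrist","seat")
E
```

```text
11.0583 [510.27385237 -28.29385611 140.31144701] [ 0.29450136 -1.05671966 -0.541847  ]
True [510.06571313 -28.30896657 127.07837205] [-0.45579011 -0.17124809  4.48660032] 12.0667 17.117591742479384
[510.06047819 -28.3333711  127.05685067] [-0.53906252 -0.36404733  5.1605951 ]
```

View pics/seat.png

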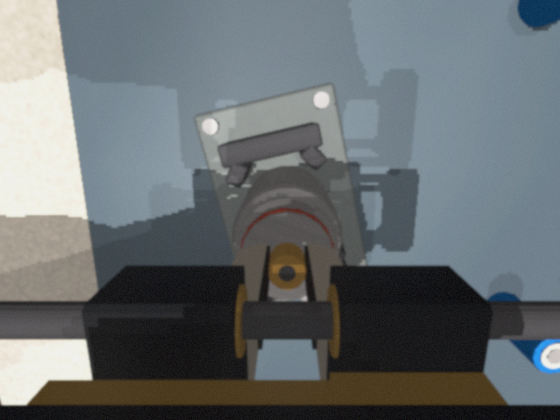

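The lid's flange is down flush on the gasket, with the red arc visible around (288,212). Force is 5 N and the height is as expected. Releasing, then viewing the mouth and the ring at the ring's yaw.

```bash
python3 - <<'E'
from h import *
move_gripper(40); pause(.25); print(current_t(),current_ft_force())
line_to([510.1,-28.3,165],v=100)
Y=160; d=np.array([np.cos(np.radians(Y)),np.sin(np.radians(Y)),0])
b=np.array([510.1,-28.3,240]); move_pose(b-20*d,ori(Y)); pause(.15); shot("wrist","mA"); line_to(b+20*d); pause(.1); shot("wrist","mB")
b=np.array([534,267,170]); move_pose(b-35*d,ori(Y)); move_gripper(93); pause(.05); shot("wrist","rA"); line_to(b+5*d-[0,0,30]); pause(.1); shot("wrist","rB")
print(current_t(),current_joint_positions())
rv=[];rg=[]
for f in('mA','mB'):
    C,I,D=load(f);W=cloud(C,D);n=np.hypot(W[...,0]-510,W[...,1]+28)<32
    top=n&(W[...,2]>137)&(W[...,2]<148);fl=n&(W[...,2]>121.5)&(W[...,2]<148)
    e=ell(top);g=ell(fl);rv.append(ray(C,*e[0]));rg.append(ray(C,*g[0]))
    p=W[fl&(W[...,2]<127)]; A=np.linalg.lstsq(np.c_[p-p.mean(0)][:,:2],p[:,2]-p[:,2].mean(),rcond=None)[0]
    print(f,e[1],g[1],on_z(C,*e[0],142),on_z(C,*g[0],124),np.median(W[top][:,2]),np.median(p[:,2]),'tilt',A)
print(tri(rv),tri(rg)); rv=[]
for f in('rA','rB'):
    C,I,D=load(f);W=cloud(C,D)
    H=max([b for b in blobs(I,(170,120,50),(10,255,255),200) if np.hypot(*(np.median(W[b[3]],0)[:2]-[534,267]))<30],key=lambda b:b[0])
    m=H[3]; mm=m&(abs(W[...,2]-24)<3); e=ell(mm); rv.append(ray(C,*e[0]))
    print(f,e,on_z(C,*e[0],24),np.median(W[mm],0))
print(tri(rv))
I=[cv2.imread(f'pics/{f}.png')for f in('mA','mB','rA','rB')]
cv2.imwrite('pics/m2.png',cv2.resize(np.vstack([np.hstack(I[:2]),np.hstack(I[2:])]),(800,600)))
E
```

```text
13.075 [-0.07946294 -0.40576748 -0.9176922 ]
18.25 [-0.11741974  0.69029693 -0.64996118  1.6731199   0.49577112  0.94670099
  0.26705304]
mA (23.008255004882812, 23.877878189086914) (59.18003463745117, 59.85404968261719) [509.85396781 -28.70239059 142.        ] [509.60583447 -28.54329972 124.        ] 142.56302132951322 124.4803349542737 tilt [ 0.00138084 -0.0036122 ]
mB (22.369768142700195, 23.239688873291016) (55.58869934082031, 57.56599807739258) [509.50136857 -28.6615971  142.        ] [509.57922557 -28.71405999 124.        ] 142.4662748506708 124.49330227685886 tilt [ 0.00385938 -0.00158586]
(array([510.25366961, -28.90004027, 139.61110484]), [np.float64(0.04047893462519961), np.float64(0.040478934625209004)]) (array([509.53812808, -28.60810429, 124.24122098]), [np.float64(0.08480551105012071), np.float64(0.0848055110501031)])
rA ((287.7462463378906, 158.03700256347656), (72.3511962890625, 72.92500305175781), 5.3241424560546875) [535.21379476 267.6059452   24.        ] [534.86961807 268.23533669  24.56673889]
rB ((287.3228454589844, 208.1099395751953), (75.55831909179688, 76.91179656982422), 93.0932388305664) [534.65377577 267.80215583  24.        ] [533.98779801 268.13122811  24.54035875]
(array([535.63931617, 267.45366975,  19.9373129 ]), [np.float64(0.004618501719410798), np.float64(0.004618501719190029)])
```

View pics/m2.png

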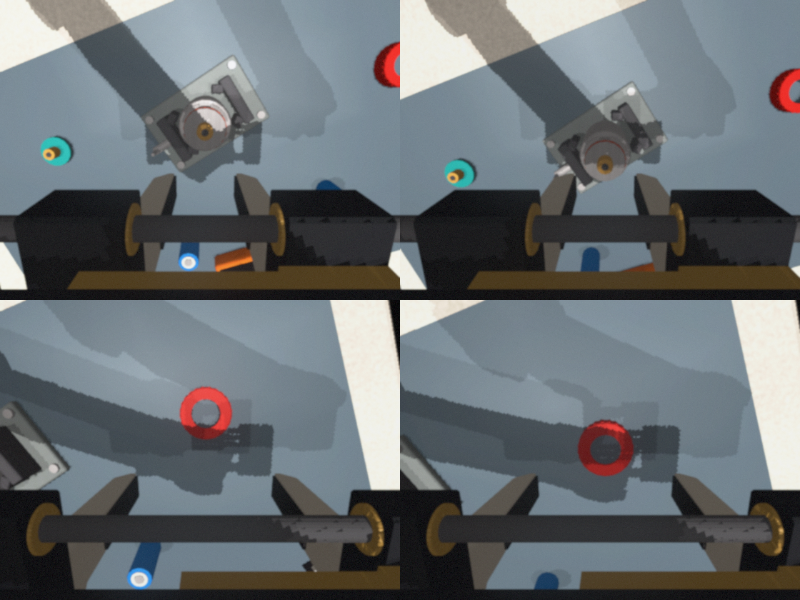

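The lid is flat in the mouth: level, flange top at 124.5, about (509.6,-28.6). The ring is clear at mosaic (206,412) and (606,447), with world position about (534.9,267.7). Now I grasp it and lower it until it touches the ridges.

```bash
python3 - <<'E'
from h import *
line_to([534.9,267.7,60],v=150); line_to([534.9,267.7,4],v=60,contact_N=8); pause(.2); print(current_tool_pos(),current_ft_force())
move_gripper(50); pause(.2); print(current_width(),current_gripper_force(),current_tool_pos(),current_t())
line_to([534.9,267.7,200],v=200); X,Y=509.9,-28.5
line_to([X,Y,200],v=250); line_to([X,Y,150],v=100); pause(.4)
print('w',current_tool_pos(),current_ft_force(),current_ft_torque(),current_width(),current_t())
c=line_to([X,Y,107],v=15,contact_N=4); pause(.1)
print(c,current_tool_pos(),current_ft_force(),current_ft_torque(),current_width(),current_t())
shot("wrist","ringon"); shot("side","ringonS")
I=cv2.imread('pics/ringonS.png')[160:300,270:420]
cv2.imwrite('pics/m3.png',np.hstack([cv2.imread('pics/ringon.png')[::1,100:480],cv2.resize(I,(420,420))]))
E
```

```text
[535.13964358 267.80501414   4.4007195 ] [-0.11570735 -0.13106177 -0.39373762]
63.54130427575182 30.000010024232324 [534.88775307 267.74678186   4.0126659 ] 21.0
w [510.05146107 -28.58868243 150.29124697] [ 0.25314282  0.3865771  -2.92019343] [ 0.01743339 -0.13657983 -0.0029103 ] 63.78479631802987 24.525
True [509.8930965  -28.47923958 107.36977321] [ 1.16898088 -0.65206177  4.90423207] [ 0.03030034 -0.22453321 -0.05142197] 63.74539409870185 27.3833
```

View pics/m3.png

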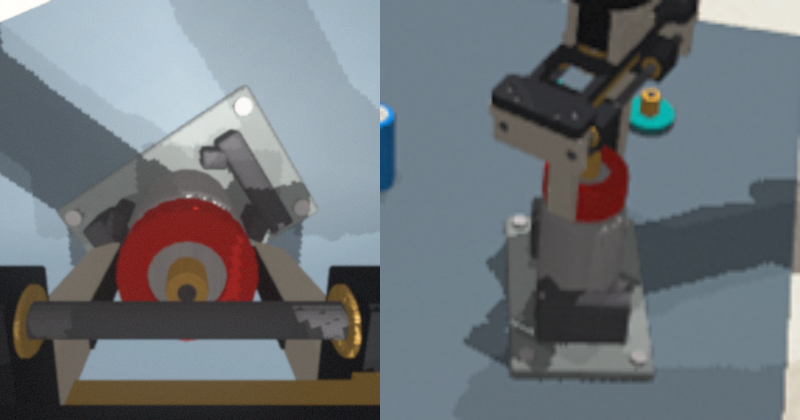

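The ring is over the neck at z 107.4, so its underside is 16.6 mm below the mouth. The lip is on the lid and the lugs have already dropped through the gaps. The side view shows it level, with the fingers above the can. Next I screw clockwise in small steps, following the vertical force and feeling the torque.

```bash
cat > screw.py <<'E'
from h import *
import sys
def screw(y,z,n,step=3,tmax=.3,F0=-2.9,F=1.5):
    X,Y=509.9,-28.5
    for i in range(n):
        y-=step; line_to([X,Y,z],ori(y),v=20); pause(.05)
        f=np.array(current_ft_force());t=np.array(current_ft_torque());p=current_tool_pos();M=R.from_rotvec(current_orientation()).as_matrix()
        print(y,round(z,2),'F',f.round(1),'T',t.round(3),'p',np.round(p,2),'yaw',round(float(np.degrees(np.arctan2(M[1,0],M[0,0]))),1),round(float(current_t()),2),round(float(current_width()),2))
        if abs(t[2]+.003)>tmax or abs(f[2])>25: break
        z+=np.clip((F0+F-f[2])*.05,-.25,.25)*1
    return y,z
E
python3 - <<'E'
from screw import *
line_to([509.9,-28.5,107.8],v=10); print(screw(160,107.7,5))
E
```

```text
157 107.7 F [0.  0.5 1.6] T [ 0.047 -0.277 -0.019] p [509.78 -28.54 107.6 ] yaw 157.1 28.08 63.59
154 107.55 F [ 0.9 -0.4  3.1] T [ 0.045 -0.146 -0.025] p [509.71 -28.55 107.52] yaw 154.1 28.38 63.53
151 107.32 F [-1.3 -0.3  4.2] T [ 0.015  0.003 -0.055] p [509.67 -28.54 107.39] yaw 151.1 28.68 63.75
148 107.07 F [-1.1 -0.   5.1] T [ 0.007  0.152 -0.108] p [509.7  -28.52 107.25] yaw 148.0 28.98 63.46
145 106.82 F [-1.  -0.3  5.5] T [-0.062  0.157 -0.026] p [509.76 -28.49 107.17] yaw 145.1 29.28 63.48
(145, np.float64(106.57270011810634))
```

```bash
sed -i 's/np.clip((F0+F-f\[2\])/np.clip((f[2]-F0-F)/' screw.py
python3 - <<'E'
from screw import *
print(screw(145,107.5,9))
E
```

```text
142 107.5 F [-1.5 -0.3  3.9] T [ 0.032 -0.045 -0.057] p [509.79 -28.41 107.43] yaw 142.1 29.58 63.31
139 107.75 F [0.2 0.4 1.7] T [ 0.057 -0.146  0.009] p [509.86 -28.43 107.58] yaw 139.1 29.88 63.7
136 107.9 F [ 1.1 -0.2  1.8] T [ 0.026 -0.145  0.013] p [509.82 -28.55 107.7 ] yaw 136.1 30.18 63.57
133 108.06 F [-1.1 -0.1 -0.6] T [-0.023 -0.169 -0.001] p [509.64 -28.64 107.8 ] yaw 133.1 30.48 63.75
130 108.1 F [-0.   0.5 -2.1] T [ 0.139 -0.132 -0.012] p [509.42 -28.52 107.75] yaw 130.1 30.78 63.5
127 108.07 F [-0.9  1.5 -4.6] T [ 0.192 -0.113 -0.098] p [509.36 -28.42 107.68] yaw 127.1 31.08 63.98
124 107.91 F [ 0.1  1.4 -4.7] T [ 0.211  0.005 -0.064] p [509.41 -28.39 107.64] yaw 124.1 31.38 63.71
121 107.74 F [-1.7  1.2 -4.8] T [ 0.269  0.119 -0.058] p [509.42 -28.38 107.51] yaw 121.1 31.68 63.55
118 107.57 F [-1.   1.5 -4.8] T [ 0.335  0.151 -0.046] p [509.46 -28.37 107.39] yaw 118.1 31.98 63.87
(118, np.float64(107.40113140609763))
```

```bash
python3 - <<'E'
from screw import *
print(screw(118,107.4,7))
shot("wrist","scr")
E
```

```text
115 107.4 F [-2.1  1.6 -5.8] T [ 0.303  0.268 -0.075] p [509.52 -28.41 107.26] yaw 115.1 32.28 63.82
112 107.18 F [-1.6  1.7 -4.7] T [ 0.375  0.34  -0.108] p [509.6  -28.39 107.11] yaw 112.1 32.58 63.84
109 107.02 F [-1.9  1.5 -3.6] T [ 0.463  0.431 -0.041] p [509.68 -28.39 107.01] yaw 109.1 32.88 63.63
106 106.91 F [-2.3  2.2 -4.7] T [0.423 0.528 0.011] p [509.7  -28.37 106.88] yaw 106.1 33.18 63.74
103 106.75 F [-3.4  2.5 -5.1] T [ 0.444  0.568 -0.101] p [509.78 -28.39 106.72] yaw 103.0 33.48 63.92
100 106.56 F [-2.6  2.6 -4.7] T [0.493 0.544 0.056] p [509.84 -28.42 106.58] yaw 100.1 33.78 63.23
97 106.4 F [-2.9  1.8 -2.2] T [0.555 0.614 0.069] p [509.89 -28.41 106.46] yaw 97.1 34.08 63.52
(97, np.float64(106.3564288790848))
```

```bash
python3 - <<'E'
from h import *
for f in('ringon','scr'):
    C,I,D=load(f);W=cloud(C,D)
    H=max([b for b in blobs(I,(170,120,40),(10,255,255),100) if np.hypot(*(np.median(W[b[3]],0)[:2]-[510,-28]))<45],key=lambda b:b[0])
    m=H[3]&(abs(W[...,2]-127)<4); p=W[m]; q=p-p.mean(0)
    A=np.linalg.lstsq(np.c_[q[:,:2],np.ones(len(q))],q[:,2],rcond=None)[0]
    c=np.array([510,-28.5])
    print(f,len(p),'centre z',p[:,2].mean()+A[:2]@(c-p.mean(0)[:2]),'tilt',A[:2],np.median(p[:,2]))
print(current_ft_force(),current_ft_torque(),current_t())
E
```

```text
ringon 7196 centre z 127.94196005603105 tilt [ 0.01281014 -0.0056313 ] 127.92923388788178
scr 7114 centre z 126.98519417079571 tilt [ 0.00132653 -0.00964437] 126.97990090569544
[-2.06452414  2.72663332 -3.60323704] [0.54263254 0.56482105 0.02427957] 34.1333
```

View pics/scr.png

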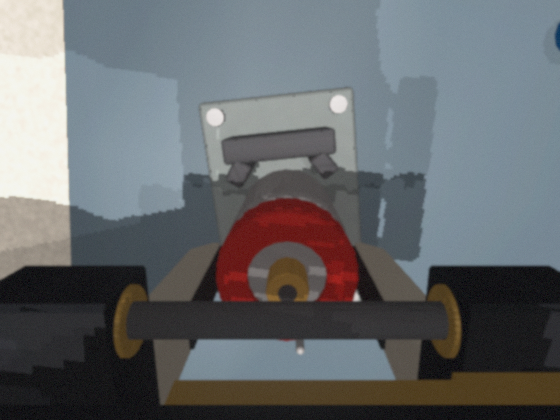

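Ring top has dropped to 126.5 (bias-corrected), so the gasket squeeze is about 1.5 mm, and my tool carries almost no vertical load. The ridges are therefore holding it, and the picture shows it level and centred around (287,270). I let go and check that it holds.

```bash
python3 - <<'E'
from h import *
def chk(f):
    C,I,D=shot("wrist",f);W=cloud(C,D)
    H=max([b for b in blobs(I,(170,120,40),(10,255,255),100) if np.hypot(*(np.median(W[b[3]],0)[:2]-[510,-28]))<45],key=lambda b:b[0])
    m=H[3]&(abs(W[...,2]-127)<4); p=W[m]; q=p-p.mean(0)
    A=np.linalg.lstsq(np.c_[q[:,:2],np.ones(len(q))],q[:,2],rcond=None)[0]
    e=ell(m);print(f,'z',p[:,2].mean()+A[:2]@(np.array([510,-28.5])-p.mean(0)[:2]),'tilt',A[:2],on_z(C,*e[0],126.5)[:2],e[1])
move_gripper(66.5); pause(.1); print(current_width(),current_ft_force(),current_ft_torque()); chk('rel0')
move_gripper(90); pause(.2); chk('rel1'); print(current_ft_force(),current_ft_torque())
line_to([509.9,-28.5,200],v=150); pause(.1); chk('rel2'); print(current_t())
line_to([509.9,-48.5,240]); pause(.1); chk('rel3'); print(current_t(),current_ft_force(),current_ft_torque())
E
```

```text
66.70968377423158 [-0.15149536 -0.5299022   0.26375611] [-0.09793256 -0.03731014 -0.01841463]
rel0 z 126.93813719909957 tilt [ 0.00107238 -0.00919892] [509.4690291  -25.74531943] (130.01356506347656, 142.44688415527344)
rel1 z 127.0047603418832 tilt [ 0.00059627 -0.01250161] [509.62423598 -26.07995413] (132.0380859375, 141.8247528076172)
[ 0.78797257 -0.140736    0.05253468] [-0.04341203 -0.11984557  0.00928013]
rel2 z 126.91673841634334 tilt [-0.00130835 -0.00680419] [509.85170374 -27.35056391] (88.05606079101562, 91.16126251220703)
36.3667
rel3 z 126.94017056201663 tilt [-0.00047881 -0.00387658] [509.86448878 -28.0544777 ] (79.60059356689453, 80.1132583618164)
36.9667 [0.48799953 0.50642574 0.10254052] [-0.02946694 -0.08960947  0.0051512 ]
```

After release the ring stayed put: level, centred, and about 1.5 mm into the gasket. Only the thread could hold it there. I'm handing in.

```bash
python3 -c "
from cell import *
print(close_job())"
```

```text
the job is handed in; nothing more can be done
None
```

I seated the lid in the mouth, screwed the ring down and let go of it, and handed the job in at about 37 s. The camera puts the gasket squeeze near 1.5 mm (about 18 N, above the 1 mm hand-tight aim), but I never felt the expected 0.3 N m turning resistance; the verdict was not shown.

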